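# Unbolt the drying box and hold its lid open

## Task

A colleague needs to take the dry screw caps out of the white drying box: draw the red-knobbed bolt at its left side fully out while the lid stays shut, then raise the lid by its black bar handle to 50 degrees (within 5 degrees) and hold it still there. The lid falls shut by itself, so do not let it drop, and finish while the gripper is still holding it open at that angle. Leave the caps in the box and everything else on the bench where they are.

Things in the scene. Friction and masses are not known exactly. Their poses are not given: they have to be found in the camera images.
- drybox: white drying box, fixed to the bench, 170 mm deep (its x, away from the robot) x 240 mm wide (its y, to the left) x 70 mm high without the lid; origin under its centre. A grey bracket 76 mm high stands against its left (+y) side, from y = 121 to 206 mm, 34 mm deep, centred at x = -30 mm, and carries the bolt in two steel straps whose tops are 96 mm above the bench
- lid (a joint): angle of the hinged lid, rad: 0 shut, grows as its front edge rises, stop at 1.4. The lid (blue frame with a clear window, 170 x 240 x 8 mm, about 0.36 to 0.6 kg, top 78 mm above the bench when shut) hinges along the far rim of the box and falls shut by its own weight from any angle when let go; shut it is blocked by the bolt
- lid_hinge (a point): middle of the lid's hinge line, which runs along the box's y, level, 74 mm above the bench
- lid_handle (a point): centre of the lid's black round bar handle: 12 mm thick, parallel to the hinge line and 215 mm from it, in the plane of the lid, 45 mm out in front of the lid's front edge; 74 mm above the bench when shut. 100 mm of bar are clear between the two rods that carry it. It moves with the lid; the fingers can pinch it from above and it turns between them as the lid swings
- bolt_knob (a point): grip point of the red bolt knob, an upright block 14 mm (box x) x 16 mm (box y) on top of the round steel bolt at the left side of the box; its top is 14 mm above this point, 132 mm above the bench; the bolt (12 mm thick) begins 26 mm below this point. The block can be pinched from above across its box x sides. It moves with the bolt
- bolt (a joint): how far the bolt is drawn, m: 0 pushed home with its end 15 mm over the lid, 0.030 fully drawn (stop); it slides along the box's +y (outward, to the left), needs about 2 N and stays where it is left; the lid is free beyond 0.015
- dry_cap_a: red screw cap, 32 mm across, 14 mm tall, drying on the floor inside the box under the lid; stays there, origin under its base
- dry_cap_b: red screw cap, 32 mm across, 14 mm tall, drying on the floor inside the box under the lid; stays there, origin under its base
- dry_cap_c: red screw cap, 32 mm across, 14 mm tall, drying on the floor inside the box under the lid; stays there, origin under its base
- wash_bottle: clear wash bottle with a red spout, 209 mm tall, standing at the right; bystander, origin under its base
- cup_beaker: empty clear plastic beaker, 72 mm across, 94 mm tall, standing to the right of the box; bystander, origin under its base
- red_tube: clear sample tube with a red cap, 30 mm across, 97 mm tall, standing to the right of the box; bystander, origin under its base
- pc_mouse: black computer mouse, 108 x 62 x 37 mm, front left; bystander, origin under its base
- blue_cap: blue screw cap, 32 mm across, 14 mm tall, lying loose at the front left; bystander, origin under its base
- memory_stick: grey memory stick, 18 x 53 x 8 mm, lying at the left; bystander, origin under its base

How it is judged:
By the outcome, as a careful person would: the job done as asked, in the order asked, and still so for the second after the job is handed in, while the arm keeps its last pose, push and grip.
It also fails if it takes over 42 s, if anything falls off the work surface, if the arm or the gripper's body presses on something with over 40 N, if the wrist force passes 120 N, or if a joint passes its speed limit or range.

## Robot

A 6-joint arm with a two-finger parallel gripper is mounted at the origin on a cart in front of the work surface, level with it; the furniture and walls round the work are solid. World frame = base frame: x ahead of the robot, y to its left, z up, the work surface at z = 0. Lengths are in m, angles in degrees, forces in N, time in s.
With the tool pointing down it reaches from about 0.4 to 0.825 m from the base axis. Payload 7 kg.
Tool frame: the origin (TCP) lies midway between the tips of the shut fingers; the grasp point (between the pads) lies 19 mm behind it; z points along the fingers, y is the line along which they close (so a half turn about z gives the same grasp; the last joint's range is limited). The gripper opens to 88 mm and grips with 3 to 60 N. Pads are 19 mm wide; open, the fingers measure 130 mm over their backs; the gripper's body (78 mm by 193 mm) begins 47 mm behind the grasp point.
Start: joints at [-51.102, 20.546, 0.682, 0, -70.136, -16.507], TCP at [0.257, -0.624, 0.227] pointing down, gripper open.
Joint ranges: [-176.03, 176.03], [-82.01, 121.73], [-58.28, 71.71], [-173.87, 95.51], [-174.79, -0.11], [-173.66, 173.66]. Speed limits (degrees/s): [136.94, 136.94, 172.46, 180, 180, 180].

## Interface

Orientations are given as [roll, pitch, yaw] about the fixed x, y, z axes, in that order (R = Rz(yaw) Ry(pitch) Rx(roll)).
In Python, from plant import r gives the robot as it stands. The module is installed in compiled form; this text tells all that it offers.
- The arm moves only by the tool play_rows, never from a script. Its argument "rows" is a list of rows, each an object with "slide": the shift along the tool's x, y, z as a fraction of full scale, a list of three; "delta_rot": the turn, a rotation vector about the tool's x, y, z as a fraction of full scale, a list of three; "fingers": the opening, from -1 (shut) to 1 (fully open). In form: [{"slide": [x, y, z], "delta_rot": [rx, ry, rz], "fingers": fingers}, ...]. A call has 1 to 8 rows; each row shifts and turns the commanded pose from where the row before left it, along the tool's axes as they then stand; what a row does not reach is not made up. Full scale, the value 1, is 0.15 m for a shift and 0.08 rad for a turn. A row lasts 1/8 s, in which the tool goes at most 62.5 mm and 10.7 degrees, less where a joint would pass 70% of its speed; a pose out of reach is approached as far as the arm can. A call with a number of a shift or a turn outside -1 to 1 is refused whole. A call with a gripper value outside its range is refused whole. The fingers move at their own pace and stop on an object; "squeeze" is the grip in N (left out, the last holds). Time passes only in rows, so rows that do not move let the fingers close. It gives the time, the measured TCP pose, the force, the opening and the grip force at its end, in the units of the state.
- r.get_state(): the state, without advancing time (a new reading comes with each control period).
- r.capture(name): name is "side" or "top"; returns a dict with "image" (480x640x3 uint8, blue, green, red), "fx", "fy", "cx", "cy" (pixels), "R" (3x3) and "t" (3): a world point X has camera coordinates R X + t. Camera axes: x right, y down, z forward; pixel columns grow to the right and rows downward; lengths in m; the calibration is good to about 2 mm. A picture is of the moment at which its call begins. There is no depth.
- r.close_job(): hands the job in; it is judged then, once.
The state is a dict: "time_s": time; "joints": joint angles; "qd": joint speeds; "joint_torque": joint torques, N m; "tcp_pos": TCP position; "eef_rot": TCP orientation; "contact_force": force on the tool from outside, world axes, zero at the start; "moment": the same for the moment, N m; "gripper_width": finger opening in m; "gripper_force": force on a finger pad.
Only numpy, scipy, OpenCV 4.12 (cv2) and the standard library are available. Lean on these libraries where they do the work, as an engineer would, in place of code of your own. Each camera call takes 0.05 s, during which the arm holds its last target. There are 200 camera calls.

## Working session

There is one attempt and no reset: what is moved stays moved. The work goes in short steps, Python scripts to look and compute and a tool call to move; the robot and the scene stay as the last step left them, time stands still between calls to the robot, and variables do not carry over. Pictures are saved under pics/ and viewed, at most 10 in all, crops included, and the job is handed in when it is done.

Besides the shell and the picture viewer there is one more tool, called after "Request:" as name([rows], argument=value, ...), one row to a line, values as JSON. play_rows: Moves the arm, as the interface text tells. Shift numbers are shares of 0.15 m and turn numbers shares of 0.08 rad, none past 1 either way. Its arguments: {"type":"object","properties":{"rows":{"type":"array"},"squeeze":{"type":"number"}},"required":["rows"]}

```bash
mkdir -p pics; cat > h.py <<'E'
import numpy as np, cv2
from plant import r
def proj(c,X):
    p=np.asarray(c["R"])@np.asarray(X,float)+np.asarray(c["t"]).ravel()
    return np.array([c["fx"]*p[0]/p[2]+c["cx"],c["fy"]*p[1]/p[2]+c["cy"]])
def at_z(c,uv,z):
    R=np.asarray(c["R"]);o=-R.T@np.asarray(c["t"]).ravel()
    d=R.T@np.array([(uv[0]-c["cx"])/c["fx"],(uv[1]-c["cy"])/c["fy"],1])
    return o+d*(z-o[2])/d[2]
E
python3 - <<'E'
from h import *
import pickle
for n in("top","side"):
    c=r.capture(n);cv2.imwrite(f"pics/{n}0.png",c["image"]);pickle.dump(c,open(n+"0.pkl","wb"))
    print(n,-np.asarray(c["R"]).T@np.asarray(c["t"]).ravel(),c["fx"])
s=r.get_state();print(s["time_s"],s["tcp_pos"],s["eef_rot"],s["gripper_width"],s["contact_force"])
E
```

```text
top [0.34053624 0.03634521 1.97156604] 604.2060778623755
side [ 0.50978981 -1.1317796   1.08389521] 593.2537939633476
0.1 [ 0.25692636 -0.62372819  0.22572888] [ 1.79915323e+02 -9.58572435e-03 -1.57613599e+02] 0.08779280054124822 [-0.37847692  0.641493    0.06574865]
```

View pics/top0.png

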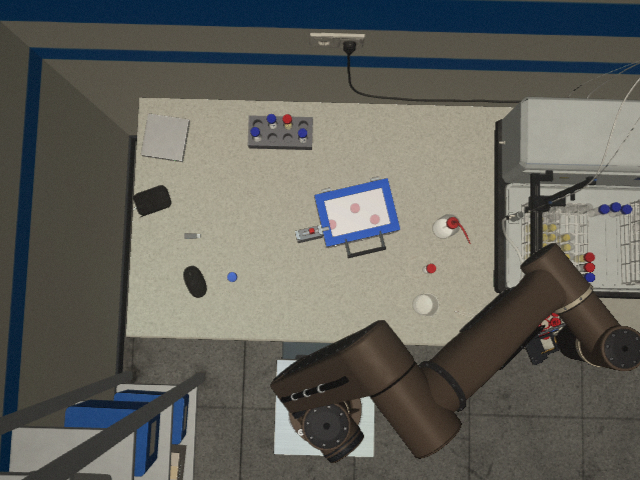

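View pics/side0.png

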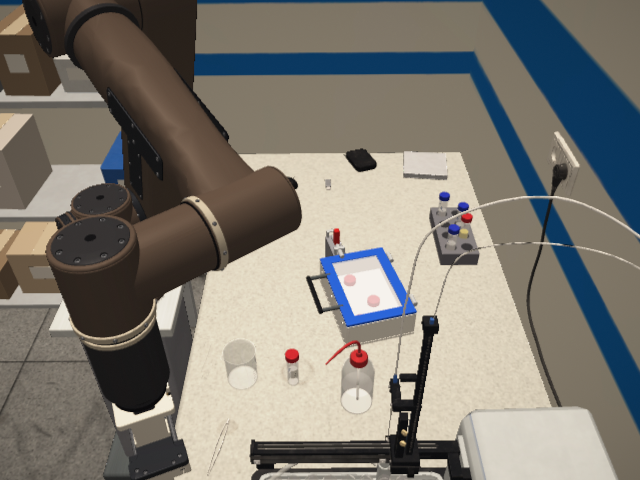

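The top view shows the box near (357,212) px, its handle bar near (366,251), and the red knob near (311,231). In the side view the knob is near (337,236) and the handle near (315,293). I'll enlarge both.

```bash
python3 - <<'E'
from h import *
a=cv2.imread("pics/top0.png")[170:270,285:415];b=cv2.imread("pics/side0.png")[220:345,295:425]
A=cv2.resize(a,None,fx=6,fy=6,interpolation=cv2.INTER_CUBIC);cv2.imwrite("pics/topc.png",A)
B=cv2.resize(b,None,fx=4.8,fy=4.8,interpolation=cv2.INTER_CUBIC);cv2.imwrite("pics/sidec.png",B)
E
```

```text
(no output)
```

View pics/topc.png

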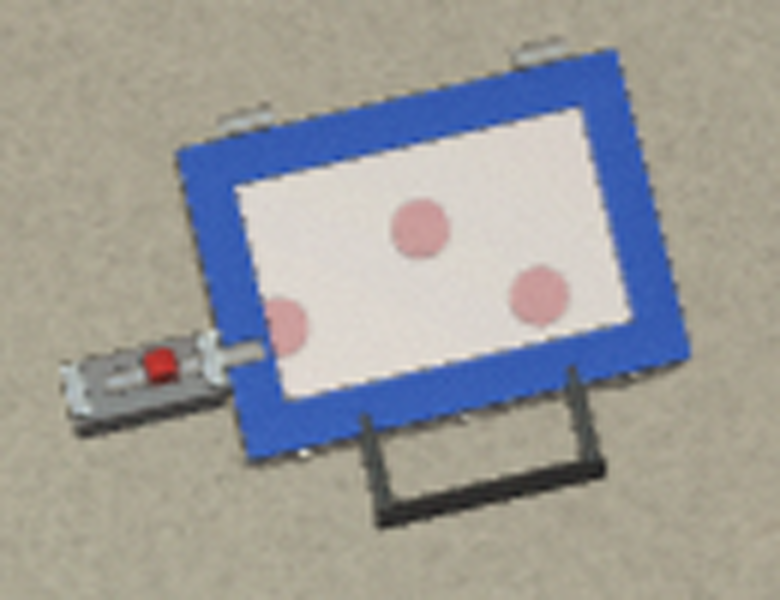

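View pics/sidec.png

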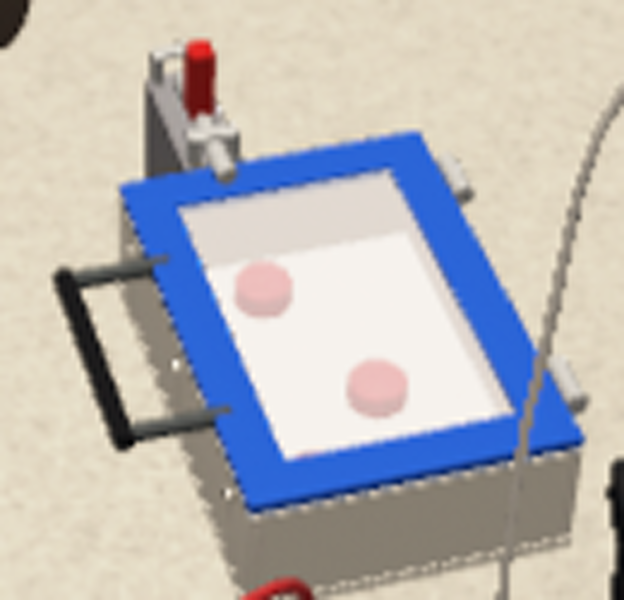

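The top crop shows the lid corners at (245,460), (690,357), (615,50) and (178,150), the knob top at (160,365), and the bar ends at (383,516) and (603,468). The side crop shows the corners at (122,187), (253,510), (583,440) and (418,132), and the knob top at (200,48). Next I'll fit the box pose to these.

```bash
cat > fit.py <<'E'
from h import *
import pickle
from scipy.optimize import least_squares
T=pickle.load(open("top0.pkl","rb"));S=pickle.load(open("side0.pkl","rb"))
tp=lambda u,v:np.array([285+(u+.5)/6-.5,170+(v+.5)/6-.5]);sp=lambda u,v:np.array([295+(u+.5)/4.8-.5,220+(v+.5)/4.8-.5])
C=[(-.085,.12),(-.085,-.12),(.085,-.12),(.085,.12)]
obs=[]
for l,uvt,uvs in zip(C,[(245,460),(690,357),(615,50),(178,150)],[(122,187),(253,510),(583,440),(418,132)]):
    obs+=[(T,(*l,.078),tp(*uvt)),(S,(*l,.078),sp(*uvs))]
def W(p,l):
    c,s=np.cos(p[2]),np.sin(p[2]);return np.array([p[0]+c*l[0]-s*l[1],p[1]+s*l[0]+c*l[1],l[2]])
def f(p):
    o=obs+[(T,(-.13,0,.074),tp(493,492)),(T,(-.03,p[3],.132),tp(160,361)),(S,(-.03,p[3],.132),sp(200,48)),(S,(-.13,0,.074),sp(95,358))]
    return np.concatenate([proj(c,W(p,l))-uv for c,l,uv in o])
q=least_squares(f,[.55,0,.2,.16]);p=q.x
if __name__=="__main__":
    print(p,np.degrees(p[2]));print(q.fun.reshape(-1,2).round(1).tolist())
    print("knob",W(p,(-.03,p[3],.118)),"handle",W(p,(-.13,0,.074)),"hinge",W(p,(.085,0,.074)))
E
python3 fit.py
```

```text
[ 0.62361372 -0.08647183  0.25540714  0.15478072] 14.633751161150423
[[0.2, 0.3], [-0.5, -0.2], [0.1, 0.4], [-0.4, 0.3], [-0.1, -0.2], [1.1, 0.5], [-0.8, 0.0], [0.6, -0.1], [-0.8, 0.4], [-0.4, 0.4], [0.4, 0.5], [-0.1, 0.6]]
knob [0.5554832 0.0557087 0.118    ] handle [ 0.49783085 -0.11931494  0.074     ] hinge [ 0.70585636 -0.06499748  0.074     ]
```

```bash
cat > plan.py <<'E'
from h import *
from scipy.spatial.transform import Rotation as Ro
def rows(p0,e0,p1,e1,n):
    "n equal world steps from pose 0 to pose 1, in tool units"
    R0=Ro.from_euler("xyz",e0,degrees=True);R1=Ro.from_euler("xyz",e1,degrees=True)
    w=(R0.inv()*R1).as_rotvec()/n;d=(np.asarray(p1)-p0)/n
    for i in range(n):
        Ri=R0*Ro.from_rotvec(w*i)
        print((Ri.inv().apply(d)/.15).round(3).tolist(),(w/.08).round(3).tolist())
def cmd(): s=r.get_state();return s["tcp_pos"],s["eef_rot"]
E
python3 - <<'E'
from plan import *
from fit import T,at_z
for n,uv,z in(("bottle",(452,224),.2),("beaker",(425,305),.09),("tube",(431,268),.09)):print(n,at_z(T,uv,z))
rows([.257,-.624,.31],[180,0,-157.6],[.555,.056,.23],[180,0,-75.37],19)
E
```

```text
bottle [ 0.57715872 -0.36146881  0.2       ]
beaker [ 0.33662003 -0.30403512  0.09      ]
tube [ 0.45188577 -0.32156374  0.09      ]
[-0.188, 0.181, 0.028] [-0.0, 0.0, -0.944]
[-0.201, 0.166, 0.028] [-0.0, 0.0, -0.944]
[-0.213, 0.15, 0.028] [-0.0, 0.0, -0.944]
[-0.223, 0.134, 0.028] [-0.0, 0.0, -0.944]
[-0.233, 0.117, 0.028] [-0.0, 0.0, -0.944]
[-0.241, 0.099, 0.028] [-0.0, 0.0, -0.944]
[-0.248, 0.08, 0.028] [-0.0, 0.0, -0.944]
[-0.253, 0.061, 0.028] [-0.0, 0.0, -0.944]
[-0.257, 0.042, 0.028] [-0.0, 0.0, -0.944]
[-0.26, 0.023, 0.028] [-0.0, 0.0, -0.944]
[-0.26, 0.003, 0.028] [-0.0, 0.0, -0.944]
[-0.26, -0.017, 0.028] [-0.0, 0.0, -0.944]
[-0.258, -0.036, 0.028] [-0.0, 0.0, -0.944]
[-0.254, -0.056, 0.028] [-0.0, 0.0, -0.944]
[-0.25, -0.075, 0.028] [-0.0, 0.0, -0.944]
[-0.243, -0.093, 0.028] [-0.0, 0.0, -0.944]
[-0.235, -0.111, 0.028] [-0.0, 0.0, -0.944]
[-0.226, -0.129, 0.028] [-0.0, 0.0, -0.944]
[-0.216, -0.146, 0.028] [-0.0, 0.0, -0.944]
```

Request:
play_rows([
  {"slide": [0, 0, -0.28], "delta_rot": [0, 0, 0], "fingers": 1},
  {"slide": [0, 0, -0.28], "delta_rot": [0, 0, 0], "fingers": 1},
  {"slide": [-0.19, 0.18, 0], "delta_rot": [0, 0, -0.944], "fingers": 1},
  {"slide": [-0.2, 0.165, 0], "delta_rot": [0, 0, -0.944], "fingers": 1},
  {"slide": [-0.21, 0.15, 0], "delta_rot": [0, 0, -0.944], "fingers": 1},
  {"slide": [-0.22, 0.135, 0], "delta_rot": [0, 0, -0.944], "fingers": 1},
  {"slide": [-0.23, 0.12, 0], "delta_rot": [0, 0, -0.944], "fingers": 1},
  {"slide": [-0.24, 0.1, 0], "delta_rot": [0, 0, -0.944], "fingers": 1},
])

```text
time_s: 1.1
tcp_pos: [0.3501, -0.4085, 0.3102]
eef_rot: [180.0, 0.0, -131.5]
contact_force: [0.4, 0.4, -0.0]
gripper_width: 0.088
gripper_force: 0.0
```

Request:
play_rows([
  {"slide": [-0.25, 0.08, 0], "delta_rot": [0, 0, -0.944], "fingers": 1},
  {"slide": [-0.25, 0.06, 0], "delta_rot": [0, 0, -0.944], "fingers": 1},
  {"slide": [-0.26, 0.04, 0], "delta_rot": [0, 0, -0.944], "fingers": 1},
  {"slide": [-0.26, 0.02, 0], "delta_rot": [0, 0, -0.944], "fingers": 1},
  {"slide": [-0.26, 0, 0], "delta_rot": [0, 0, -0.944], "fingers": 1},
  {"slide": [-0.26, -0.02, 0], "delta_rot": [0, 0, -0.944], "fingers": 1},
  {"slide": [-0.26, -0.04, 0], "delta_rot": [0, 0, -0.944], "fingers": 1},
  {"slide": [-0.255, -0.055, 0], "delta_rot": [0, 0, -0.944], "fingers": 1},
])

```text
time_s: 2.1
tcp_pos: [0.478, -0.1227, 0.3104]
eef_rot: [180.0, 0.0, -96.9]
contact_force: [0.7, -0.9, -0.4]
gripper_width: 0.0878
gripper_force: 0.0
```

Request:
play_rows([
  {"slide": [-0.25, -0.075, 0], "delta_rot": [0, 0, -0.944], "fingers": 1},
  {"slide": [-0.24, -0.09, 0], "delta_rot": [0, 0, -0.944], "fingers": 1},
  {"slide": [-0.235, -0.11, 0], "delta_rot": [0, 0, -0.944], "fingers": 1},
  {"slide": [-0.225, -0.13, 0], "delta_rot": [0, 0, -0.944], "fingers": 1},
  {"slide": [-0.215, -0.145, 0], "delta_rot": [0, 0, -0.944], "fingers": 1},
  {"slide": [0, 0, 0], "delta_rot": [0, 0, 0], "fingers": 1},
  {"slide": [0, 0, 0], "delta_rot": [0, 0, 0], "fingers": 1},
])

```text
time_s: 2.98
tcp_pos: [0.5556, 0.054, 0.3101]
eef_rot: [179.9, -0.0, -75.4]
contact_force: [0.6, 0.4, -0.6]
gripper_width: 0.0876
gripper_force: 0.0
```

Request:
play_rows([
  {"slide": [-0.011, 0, 0.25], "delta_rot": [0, 0, 0], "fingers": 0.2},
  {"slide": [0, 0, 0.25], "delta_rot": [0, 0, 0], "fingers": 0.2},
  {"slide": [0, 0, 0.25], "delta_rot": [0, 0, 0], "fingers": 0.2},
  {"slide": [0, 0, 0.25], "delta_rot": [0, 0, 0], "fingers": 0.2},
  {"slide": [0, 0, 0], "delta_rot": [0, 0, 0], "fingers": 0.2},
  {"slide": [0, 0, 0], "delta_rot": [0, 0, 0], "fingers": 0.2},
])

```text
time_s: 3.72
tcp_pos: [0.5563, 0.0553, 0.1622]
eef_rot: [-179.9, -0.0, -75.4]
contact_force: [-0.0, -0.0, 1.1]
gripper_width: 0.0527
gripper_force: 0.0
```

```bash
python3 - <<'E'
from fit import *
c=r.capture("side");t=r.capture("top");s=r.get_state();print(s["tcp_pos"],s["gripper_width"])
print(proj(c,W(p,(-.03,p[3],.132))),proj(c,s["tcp_pos"]))
a=c["image"][170:295,265:425];b=t["image"][170:270,260:400]
cv2.imwrite("pics/k1.png",np.vstack([cv2.resize(a,(480,375),interpolation=2),cv2.resize(b,(480,220))[:220]]))
E
```

```text
[0.55656266 0.0557843  0.16261916] 0.05290743858861853
[336.63596688 230.14531654] [337.22462288 220.68466354]
```

View pics/k1.png

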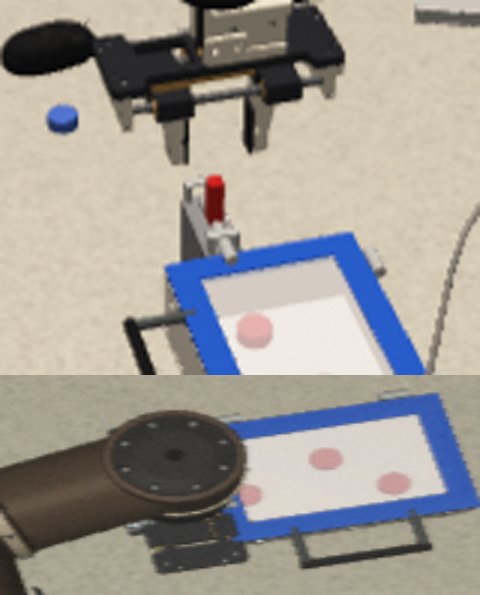

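The picture shows the fingertips at (180,160) and (257,152), straddling the knob top at (215,178). The gripper is lined up, so I'll descend and grip.

Request:
play_rows([
  {"slide": [0, 0, 0.2], "delta_rot": [0, 0, 0], "fingers": 0.2},
  {"slide": [0, 0, 0.195], "delta_rot": [0, 0, 0], "fingers": 0.2},
  {"slide": [0, 0, 0], "delta_rot": [0, 0, 0], "fingers": 0.2},
  {"slide": [0, 0, 0], "delta_rot": [0, 0, 0], "fingers": -1},
  {"slide": [0, 0, 0], "delta_rot": [0, 0, 0], "fingers": -1},
  {"slide": [0, 0, 0], "delta_rot": [0, 0, 0], "fingers": -1},
  {"slide": [0, 0, 0], "delta_rot": [0, 0, 0], "fingers": -1},
  {"slide": [0, 0, 0], "delta_rot": [0, 0, 0], "fingers": -1},
], squeeze=20)

```text
time_s: 4.82
tcp_pos: [0.5562, 0.056, 0.1017]
eef_rot: [-179.9, 0.0, -75.4]
contact_force: [1.7, 0.7, -0.2]
gripper_width: 0.0138
gripper_force: 20.0
```

Request:
play_rows([
  {"slide": [-0.03, 0, 0], "delta_rot": [0, 0, 0], "fingers": -1},
  {"slide": [-0.03, 0, 0], "delta_rot": [0, 0, 0], "fingers": -1},
  {"slide": [-0.03, 0, 0], "delta_rot": [0, 0, 0], "fingers": -1},
  {"slide": [-0.03, 0, 0], "delta_rot": [0, 0, 0], "fingers": -1},
  {"slide": [-0.03, 0, 0], "delta_rot": [0, 0, 0], "fingers": -1},
  {"slide": [-0.03, 0, 0], "delta_rot": [0, 0, 0], "fingers": -1},
  {"slide": [-0.02, 0, 0], "delta_rot": [0, 0, 0], "fingers": -1},
  {"slide": [0, 0, 0], "delta_rot": [0, 0, 0], "fingers": -1},
])

```text
time_s: 5.82
tcp_pos: [0.5493, 0.0819, 0.1017]
eef_rot: [-180.0, -0.3, -75.4]
contact_force: [14.4, -19.2, -2.4]
gripper_width: 0.0134
gripper_force: 20.0
```

Request:
play_rows([
  {"slide": [0, 0, 0], "delta_rot": [0, 0, 0], "fingers": -1},
  {"slide": [0, 0, 0], "delta_rot": [0, 0, 0], "fingers": -1},
])

```text
time_s: 6.08
tcp_pos: [0.5494, 0.0819, 0.1017]
eef_rot: [-180.0, -0.2, -75.4]
contact_force: [14.2, -17.5, -1.7]
gripper_width: 0.0139
gripper_force: 20.0
```

```bash
python3 - <<'E'
from fit import *
c=r.capture("side");s=r.get_state();print(s["tcp_pos"],s["contact_force"],s["moment"])
d=np.array(s["tcp_pos"])-[.5562,.056,.1017];u=np.array([-np.sin(p[2]),np.cos(p[2]),0]);print("drawn",d@u)
for y in(.1548,.1816,.1848):print(y,proj(c,W(p,(-.03,y,.132))),proj(c,W(p,(-.03,y,.104))))
a=c["image"][190:270,295:395]
cv2.imwrite("pics/k2.png",cv2.resize(a,None,fx=7,fy=7,interpolation=2))
E
```

```text
[0.54934415 0.08190777 0.101721  ] [ 14.40088996 -17.69743743  -1.10416029] [-6.44366936 -5.16773219 -0.01411304]
drawn 0.026799396658900295
0.1548 [336.63386608 230.14078121] [336.48834564 238.56243333]
0.1816 [333.75202883 223.91929541] [333.64144558 232.30458487]
0.1848 [333.4129074  223.18717943] [333.30637905 231.56806601]
```

View pics/k2.png

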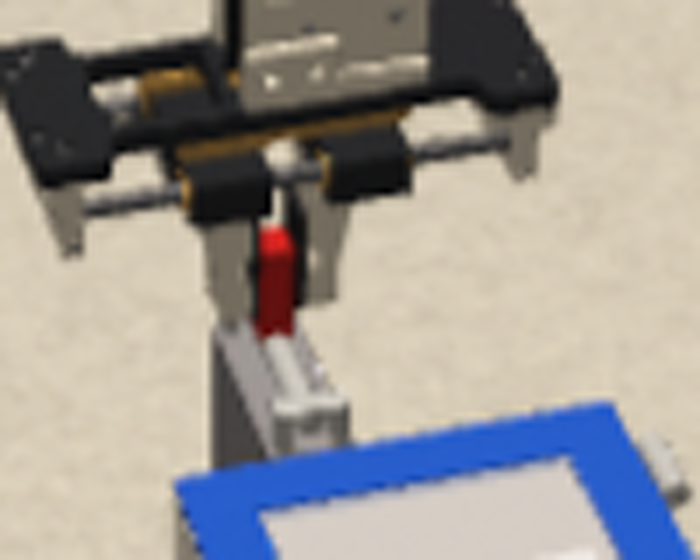

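The knob moved outward to about (334.6,223.5) in full-image pixels, and the lid is still shut. The TCP travelled only 26.8 mm while pushing about 20 N, so I'll pull further with a firmer grip to check for the stop.

Request:
play_rows([
  {"slide": [0, 0, 0], "delta_rot": [0, 0, 0], "fingers": -1},
  {"slide": [-0.01, 0, 0], "delta_rot": [0, 0, 0], "fingers": -1},
  {"slide": [-0.01, 0, 0], "delta_rot": [0, 0, 0], "fingers": -1},
  {"slide": [0, 0, 0], "delta_rot": [0, 0, 0], "fingers": -1},
  {"slide": [0, 0, 0], "delta_rot": [0, 0, 0], "fingers": -1},
], squeeze=40)

```text
time_s: 6.75
tcp_pos: [0.5492, 0.0822, 0.1017]
eef_rot: [180.0, -0.4, -75.4]
contact_force: [22.4, -31.7, -4.9]
gripper_width: 0.0137
gripper_force: 40.0
```

It's a hard stop, because force rises without motion. I'll relieve the pull, release, rise, and check the knob position in the images.

Request:
play_rows([
  {"slide": [0.02, 0, 0], "delta_rot": [0, 0, 0], "fingers": -1},
  {"slide": [0.016, 0, 0], "delta_rot": [0, 0, 0], "fingers": -1},
  {"slide": [0, 0, 0], "delta_rot": [0, 0, 0], "fingers": 0.2},
  {"slide": [0, 0, 0], "delta_rot": [0, 0, 0], "fingers": 0.2},
  {"slide": [0, 0, 0], "delta_rot": [0, 0, 0], "fingers": 0.2},
  {"slide": [0, 0, -0.3], "delta_rot": [0, 0, 0], "fingers": 0.2},
  {"slide": [0, 0, -0.3], "delta_rot": [0, 0, 0], "fingers": 0.2},
  {"slide": [0.3, 0, -0.1], "delta_rot": [0, 0, 0], "fingers": 0.2},
], squeeze=20)

```text
time_s: 7.75
tcp_pos: [0.5609, 0.0406, 0.2095]
eef_rot: [-179.8, 0.0, -75.2]
contact_force: [0.9, 0.0, -0.6]
gripper_width: 0.0525
gripper_force: 0.0
```

Request:
play_rows([
  {"slide": [0.4, -0.1, 0], "delta_rot": [0, 0, 0], "fingers": 0.2},
  {"slide": [0.4, -0.2, 0], "delta_rot": [0, 0, 0], "fingers": 0.2},
  {"slide": [0.1, -0.2, 0], "delta_rot": [0, 0, 0], "fingers": 0.2},
  {"slide": [0, 0, 0], "delta_rot": [0, 0, 0], "fingers": 0.2},
  {"slide": [0, 0, 0], "delta_rot": [0, 0, 0], "fingers": 0.2},
])

```text
time_s: 8.38
tcp_pos: [0.6626, -0.0691, 0.2055]
eef_rot: [179.9, 0.0, -75.4]
contact_force: [0.2, 0.2, -0.6]
gripper_width: 0.0525
gripper_force: 0.0
```

```bash
python3 - <<'E'
from fit import *
s=r.get_state();d=np.array(s["tcp_pos"]);print(d,"to handle tcp (tool x,y):",end="")
R=np.array([[np.cos(p[2]),np.sin(p[2])],[-np.sin(p[2]),np.cos(p[2])]]);print("box frame delta",R@(W(p,(-.13,0,0))-d)[:2])
def cen(im,box):
    x0,y0,x1,y1=box;a=im[y0:y1,x0:x1].astype(float);w=np.clip(a[...,2]-np.maximum(a[...,0],a[...,1])-40,0,None)
    Y,X=np.mgrid[y0:y1,x0:x1];return (w*X).sum()/w.sum(),(w*Y).sum()/w.sum(),w.sum()
for n,c0,bx in(("side",S,(322,205,352,252)),("top",T,(295,220,325,243))):
    c=r.capture(n);c1=cen(c["image"],bx);cc=cen(c0["image"],bx);print(n,cc,c1)
    for k in(.0268,.030):print(k,proj(c,W(p,(-.03,p[3]+k,.118)))-proj(c,W(p,(-.03,p[3],.118))))
    a=c["image"];v=a[170:290,270:400];cv2.imwrite(f"pics/m_{n}.png",cv2.resize(v,None,fx=4,fy=4,interpolation=2))
cv2.imwrite("pics/m.png",np.hstack([cv2.resize(cv2.imread(f"pics/m_{n}.png"),(400,370)) for n in("side","top")]))
E
```

```text
[ 0.66263118 -0.06912469  0.20554518] to handle tcp (tool x,y):box frame delta [-0.17213432 -0.00692706]
side (np.float64(336.1546836868782), np.float64(234.01764595457107), np.float64(5327.0)) (np.float64(333.5016835016835), np.float64(228.02251683501683), np.float64(4752.0))
0.0268 [-2.86431575 -6.24020526]
0.03 [-3.2014038  -6.97458609]
top (np.float64(311.232741617357), np.float64(230.08218277449046), np.float64(1521.0)) (np.float64(nan), np.float64(nan), np.float64(0.0))
0.0268 [-8.45851673  1.95322846]
0.03 [-9.46884242  2.18653141]<stdin>:6: RuntimeWarning: invalid value encountered in scalar divide
```

View pics/m.png

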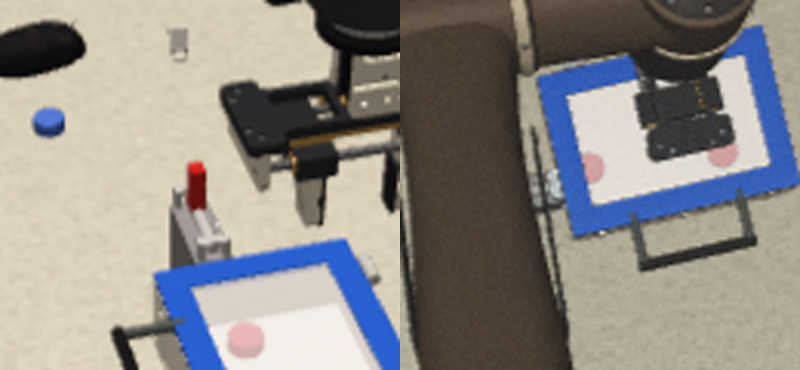

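The side view shows the knob's red centroid shifted by (-2.7,-6.0) px, about 26–27 mm, which matches the TCP travel and is short of 30 mm. The pads may have met the outer strap. I'll regrip 6 mm further inward and slightly higher, then pull on.

Request:
play_rows([
  {"slide": [-0.28, 0.12, 0], "delta_rot": [0, 0, 0], "fingers": 0.2},
  {"slide": [-0.28, 0.12, 0], "delta_rot": [0, 0, 0], "fingers": 0.2},
  {"slide": [-0.28, 0.12, 0], "delta_rot": [0, 0, 0], "fingers": 0.2},
  {"slide": [-0.287, 0.121, 0], "delta_rot": [0, 0, 0], "fingers": 0.2},
  {"slide": [0, 0, 0.1], "delta_rot": [0, 0, 0], "fingers": 0.2},
  {"slide": [0, 0, 0.1], "delta_rot": [0, 0, 0], "fingers": 0.2},
  {"slide": [0, 0, 0], "delta_rot": [0, 0, 0], "fingers": 0.2},
  {"slide": [0, 0, 0], "delta_rot": [0, 0, 0], "fingers": 0.2},
])

```text
time_s: 9.48
tcp_pos: [0.5514, 0.0753, 0.1761]
eef_rot: [180.0, -0.0, -75.5]
contact_force: [-0.1, 0.0, 0.3]
gripper_width: 0.0523
gripper_force: 0.0
```

```bash
python3 - <<'E'
from fit import *
s=r.get_state();d=np.array(s["tcp_pos"]);R=np.array([[np.cos(p[2]),np.sin(p[2])],[-np.sin(p[2]),np.cos(p[2])]])
print(R@(d[:2]-p[:2]),d)
E
```

```text
[-0.02899955  0.17471847] [0.55141413 0.07525244 0.17614919]
```

Request:
play_rows([
  {"slide": [0, 0, 0.25], "delta_rot": [0, 0, 0], "fingers": 0.2},
  {"slide": [0, 0, 0.21], "delta_rot": [0, 0, 0], "fingers": 0.2},
  {"slide": [0, 0, 0], "delta_rot": [0, 0, 0], "fingers": 0.2},
  {"slide": [0, 0, 0], "delta_rot": [0, 0, 0], "fingers": -1},
  {"slide": [0, 0, 0], "delta_rot": [0, 0, 0], "fingers": -1},
  {"slide": [0, 0, 0], "delta_rot": [0, 0, 0], "fingers": -1},
  {"slide": [0, 0, 0], "delta_rot": [0, 0, 0], "fingers": -1},
], squeeze=30)

```text
time_s: 10.35
tcp_pos: [0.5513, 0.0761, 0.1079]
eef_rot: [-179.9, 0.0, -75.4]
contact_force: [0.0, -0.6, 0.1]
gripper_width: 0.0181
gripper_force: 0.0
```

Request:
play_rows([
  {"slide": [-0.012, 0, 0], "delta_rot": [0, 0, 0], "fingers": -1},
  {"slide": [-0.012, 0, 0], "delta_rot": [0, 0, 0], "fingers": -1},
  {"slide": [-0.012, 0, 0], "delta_rot": [0, 0, 0], "fingers": -1},
  {"slide": [0, 0, 0], "delta_rot": [0, 0, 0], "fingers": -1},
  {"slide": [0, 0, 0], "delta_rot": [0, 0, 0], "fingers": -1},
])

```text
time_s: 10.98
tcp_pos: [0.5506, 0.0773, 0.1077]
eef_rot: [180.0, -0.3, -75.4]
contact_force: [9.9, -21.7, -1.0]
gripper_width: 0.0141
gripper_force: 30.0
```

```bash
python3 - <<'E'
from fit import *
s=r.get_state();d=np.array(s["tcp_pos"]);R=np.array([[np.cos(p[2]),np.sin(p[2])],[-np.sin(p[2]),np.cos(p[2])]])
print(R@(d[:2]-p[:2]),d,R@s["contact_force"][:2])
E
```

```text
[-0.02922103  0.17691587] [0.55064469 0.0773226  0.10774713] [  4.06132241 -23.4672973 ]
```

It's blocked at the same place with the pads shifted inward and raised, so this is the bolt's own stop. I'll relieve the pull, release, and go to the handle.

Request:
play_rows([
  {"slide": [0.023, 0, 0], "delta_rot": [0, 0, 0], "fingers": -1},
  {"slide": [0, 0, 0], "delta_rot": [0, 0, 0], "fingers": 0},
  {"slide": [0, 0, 0], "delta_rot": [0, 0, 0], "fingers": 0},
  {"slide": [0, 0, 0], "delta_rot": [0, 0, 0], "fingers": 0},
  {"slide": [0, 0, -0.2], "delta_rot": [0, 0, 0], "fingers": 0},
  {"slide": [0, 0, -0.3], "delta_rot": [0, 0, 0], "fingers": 0},
  {"slide": [0.25, 0.15, 0], "delta_rot": [0, 0, 0], "fingers": 0},
  {"slide": [0.3, 0.17, 0], "delta_rot": [0, 0, 0], "fingers": -0.4},
], squeeze=20)

```text
time_s: 11.98
tcp_pos: [0.5249, -0.014, 0.1829]
eef_rot: [-179.9, 0.0, -75.3]
contact_force: [0.6, -0.6, 0.2]
gripper_width: 0.0382
gripper_force: 0.0
```

Request:
play_rows([
  {"slide": [0.3, 0.17, 0], "delta_rot": [0, 0, 0], "fingers": -0.4},
  {"slide": [0.3, 0.17, 0], "delta_rot": [0, 0, 0], "fingers": -0.4},
  {"slide": [0, 0, 0.2], "delta_rot": [0, 0, 0], "fingers": -0.4},
  {"slide": [0, 0, 0.2], "delta_rot": [0, 0, 0], "fingers": -0.4},
  {"slide": [0, 0, 0.1], "delta_rot": [0, 0, 0], "fingers": -0.4},
  {"slide": [0, 0, 0], "delta_rot": [0, 0, 0], "fingers": -0.4},
  {"slide": [0, 0, 0], "delta_rot": [0, 0, 0], "fingers": -0.4},
])

```text
time_s: 12.85
tcp_pos: [0.4991, -0.1138, 0.1082]
eef_rot: [-179.9, -0.0, -75.4]
contact_force: [0.4, 0.5, 0.4]
gripper_width: 0.026
gripper_force: 0.0
```

```bash
python3 - <<'E'
from fit import *
s=r.get_state();d=np.array(s["tcp_pos"]);R=np.array([[np.cos(p[2]),np.sin(p[2])],[-np.sin(p[2]),np.cos(p[2])]])
print(R@(d[:2]-p[:2]),d,s["gripper_width"])
c=r.capture("side");t=r.capture("top");print(proj(c,d)-[265,210],proj(t,W(p,(-.03,p[3]+.03,.132)))-[285,180])
a=cv2.resize(c["image"][210:320,265:375],(550,550),interpolation=2);b=cv2.resize(t["image"][200:290,285:335],(250,450),interpolation=2)
o=np.zeros((550,800,3),np.uint8);o[:,:550]=a;o[:450,550:]=b;cv2.imwrite("pics/h1.png",o)
E
```

```text
[-0.12740799  0.00504629] [ 0.49906389 -0.11377751  0.10823929] 0.026028924373425404
[49.68116551 72.84747376] [16.28218619 52.37661693]
```

View pics/h1.png

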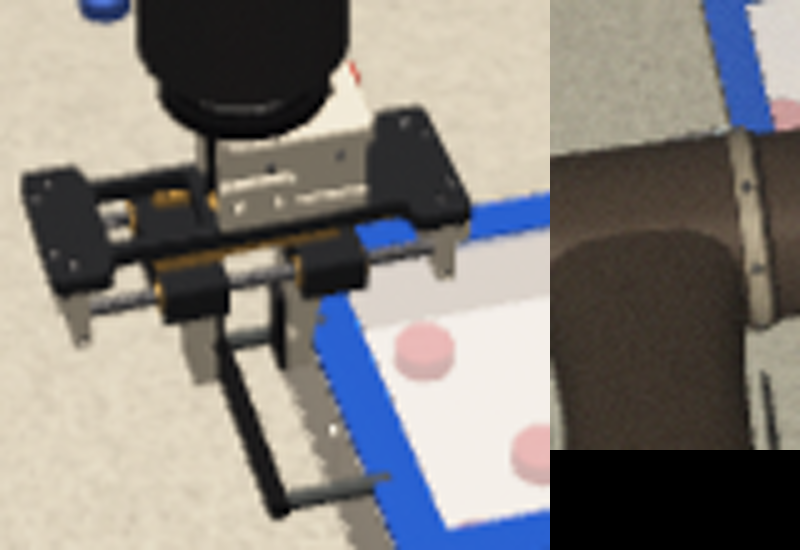

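The side crop shows the fingers at (205,380) and (300,370) above the bar (from (225,335) to (280,510)), aligned across it. I'll trim the offset, descend, and pinch.

Request:
play_rows([
  {"slide": [0.034, 0.017, 0], "delta_rot": [0, 0, 0], "fingers": -0.4},
  {"slide": [0, 0, 0.12], "delta_rot": [0, 0, 0], "fingers": -0.4},
  {"slide": [0, 0, 0.12], "delta_rot": [0, 0, 0], "fingers": -0.4},
  {"slide": [0, 0, 0.1], "delta_rot": [0, 0, 0], "fingers": -0.4},
  {"slide": [0, 0, 0], "delta_rot": [0, 0, 0], "fingers": -1},
  {"slide": [0, 0, 0], "delta_rot": [0, 0, 0], "fingers": -1},
  {"slide": [0, 0, 0], "delta_rot": [0, 0, 0], "fingers": -1},
  {"slide": [0, 0, 0], "delta_rot": [0, 0, 0], "fingers": -1},
], squeeze=25)

```text
time_s: 13.95
tcp_pos: [0.4989, -0.1193, 0.0572]
eef_rot: [-179.8, -0.0, -75.4]
contact_force: [4.6, 1.2, -2.1]
gripper_width: 0.0114
gripper_force: 25.0
```

```bash
cat > st.py <<'E'
from fit import *
s=r.get_state();d=np.array(s["tcp_pos"]);R=np.array([[np.cos(p[2]),np.sin(p[2])],[-np.sin(p[2]),np.cos(p[2])]])
b=R@(d[:2]-p[:2]);g=d[2]+.019
print("box",b,"z",d[2],"lid est",np.degrees(np.arctan2(g-.074,.085-b[0])),"r",np.hypot(g-.074,.085-b[0]),"F",R@s["contact_force"][:2],s["contact_force"][2],s["gripper_width"],s["gripper_force"],s["time_s"])
E
python3 st.py; python3 -c "
import numpy as np
a=np.radians(np.arange(0,51,2.5));x=-.215*np.cos(a);z=.215*np.sin(a)
for i in range(20):print((np.array([-(x[i+1]-x[i]),-(z[i+1]-z[i])])/.15).round(3),end=' ')"
```

```text
box [-0.12901661 -0.00027686] z 0.0572380708823053 lid est 0.5991466938019819 r 0.21402830759870609 F [4.77493482 0.01791466] -2.140641959991367 0.011418888021436667 25.000536739826202 13.95
[-0.001 -0.063] [-0.004 -0.062] [-0.007 -0.062] [-0.01  -0.062] [-0.012 -0.061] [-0.015 -0.061] [-0.017 -0.06 ] [-0.02  -0.059] [-0.023 -0.058] [-0.025 -0.057] [-0.028 -0.056] [-0.03  -0.055] [-0.032 -0.053] [-0.035 -0.052] [-0.037 -0.05 ] [-0.039 -0.049] [-0.041 -0.047] [-0.043 -0.045] [-0.045 -0.043] [-0.047 -0.041]
```

Request:
play_rows([
  {"slide": [0, -0.001, -0.063], "delta_rot": [0, 0, 0], "fingers": -1},
  {"slide": [0, -0.004, -0.062], "delta_rot": [0, 0, 0], "fingers": -1},
  {"slide": [0, -0.007, -0.062], "delta_rot": [0, 0, 0], "fingers": -1},
  {"slide": [0, -0.01, -0.062], "delta_rot": [0, 0, 0], "fingers": -1},
  {"slide": [0, 0, 0], "delta_rot": [0, 0, 0], "fingers": -1},
  {"slide": [0, 0, 0], "delta_rot": [0, 0, 0], "fingers": -1},
])

```text
time_s: 14.7
tcp_pos: [0.5023, -0.1184, 0.0946]
eef_rot: [-179.8, -0.0, -75.4]
contact_force: [7.6, 0.5, -4.3]
gripper_width: 0.0111
gripper_force: 25.0
```

```bash
python3 st.py
```

```text
box [-0.12546126 -0.00027256] z 0.09460550036389617 lid est 10.657525179389 r 0.21415540795209698 F [ 7.49420053 -1.41512377] -4.342341555047045 0.011069081106818807 24.99940663576126 14.7
```

Request:
play_rows([
  {"slide": [0, -0.016, -0.061], "delta_rot": [0, 0, 0], "fingers": -1},
  {"slide": [0, -0.018, -0.061], "delta_rot": [0, 0, 0], "fingers": -1},
  {"slide": [0, -0.017, -0.06], "delta_rot": [0, 0, 0], "fingers": -1},
  {"slide": [0, -0.02, -0.059], "delta_rot": [0, 0, 0], "fingers": -1},
  {"slide": [0, -0.023, -0.058], "delta_rot": [0, 0, 0], "fingers": -1},
  {"slide": [0, -0.025, -0.057], "delta_rot": [0, 0, 0], "fingers": -1},
  {"slide": [0, -0.028, -0.056], "delta_rot": [0, 0, 0], "fingers": -1},
  {"slide": [0, -0.03, -0.055], "delta_rot": [0, 0, 0], "fingers": -1},
])

```text
time_s: 15.7
tcp_pos: [0.5281, -0.1116, 0.1642]
eef_rot: [-179.8, -0.0, -75.4]
contact_force: [12.3, 0.4, -10.4]
gripper_width: 0.0111
gripper_force: 25.0
```

```bash
python3 st.py
```

```text
box [-0.09874599 -0.00018473] z 0.1641622425887668 lid est 30.7142592734478 r 0.21372642001963071 F [12.03901099 -2.73812049] -10.415958699954176 0.011052195425248995 24.997112452983856 15.7
```

Request:
play_rows([
  {"slide": [0, -0.04, -0.05], "delta_rot": [0, 0, 0], "fingers": -1},
  {"slide": [0, -0.041, -0.049], "delta_rot": [0, 0, 0], "fingers": -1},
  {"slide": [0, -0.037, -0.05], "delta_rot": [0, 0, 0], "fingers": -1},
  {"slide": [0, -0.039, -0.049], "delta_rot": [0, 0, 0], "fingers": -1},
  {"slide": [0, -0.041, -0.047], "delta_rot": [0, 0, 0], "fingers": -1},
  {"slide": [0, -0.043, -0.045], "delta_rot": [0, 0, 0], "fingers": -1},
  {"slide": [0, -0.03, -0.028], "delta_rot": [0, 0, 0], "fingers": -1},
  {"slide": [0, 0, 0], "delta_rot": [0, 0, 0], "fingers": -1},
])

```text
time_s: 16.7
tcp_pos: [0.5646, -0.1021, 0.2124]
eef_rot: [179.9, -0.0, -75.4]
contact_force: [-8.2, -1.8, 4.5]
gripper_width: 0.0109
gripper_force: 25.0
```

```bash
python3 st.py
```

```text
box [-0.06101798 -0.00018115] z 0.21244171249478072 lid est 47.155880435228525 r 0.2147303958806238 F [-8.3499631   0.32020044] 4.481762065737461 0.010942993129174553 24.999097287654877 16.7
```

Request:
play_rows([
  {"slide": [0, -0.02, -0.024], "delta_rot": [0, 0, 0], "fingers": -1},
  {"slide": [0, -0.027, -0.028], "delta_rot": [0, 0, 0], "fingers": -1},
  {"slide": [0, 0, 0], "delta_rot": [0, 0, 0], "fingers": -1},
  {"slide": [0, 0, 0], "delta_rot": [0, 0, 0], "fingers": -1},
  {"slide": [0, 0, 0], "delta_rot": [0, 0, 0], "fingers": -1},
])

```text
time_s: 17.32
tcp_pos: [0.5718, -0.1002, 0.2194]
eef_rot: [180.0, -0.0, -75.4]
contact_force: [-4.2, -1.9, 2.6]
gripper_width: 0.0109
gripper_force: 25.0
```

```bash
python3 st.py; python3 - <<'E'
from fit import *
c=r.capture("side");a=np.radians(50)
for y in(-.12,.12):
  for L in(0,.17):print(y,L,proj(c,W(p,(.085-L*np.cos(a)+.004*np.sin(a),y,.074+L*np.sin(a)+.004*np.cos(a))))*0+ (proj(c,W(p,(.085-L*np.cos(a)-.004*np.sin(a)*-1,y,.074+L*np.sin(a)+.004*np.cos(a))))-[265,170])*4)
cv2.imwrite("pics/f.png",cv2.resize(c["image"][170:320,265:435],None,fx=4,fy=4,interpolation=2))
E
```

```text
box [-0.05357665 -0.00016684] z 0.21938461611706583 lid est 49.86902548469142 r 0.21500183867441874 F [-4.56908109 -0.77066502] 2.5509663684246315 0.010939191270946481 24.999458491802216 17.325
-0.12 0 [613.46632029 567.64174752]
-0.12 0.17 [447.56103136 438.36727192]
0.12 0 [473.450805  308.9243844]
0.12 0.17 [317.92847893 176.97968498]
```

View pics/f.png

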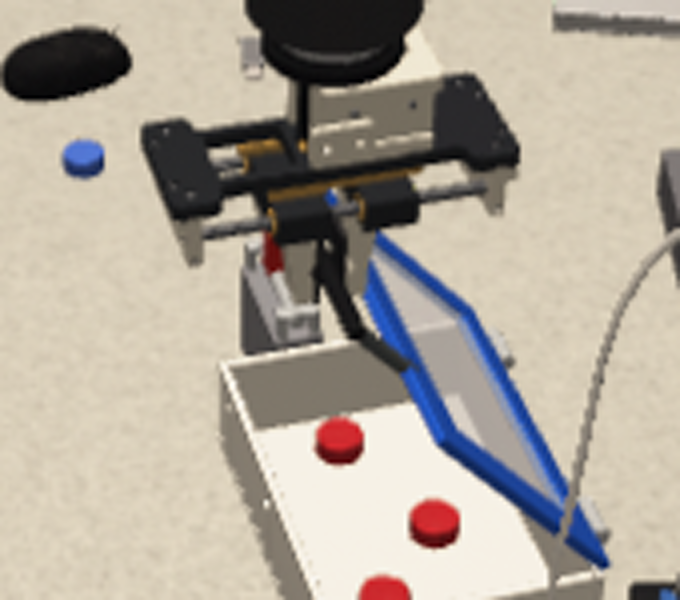

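The lid's front-right corner is at about (447,437), against (448,438) predicted for 50°. The caps are in the box, the bolt is still drawn, and the gripper holds the bar. I'll hand it in.

```bash
python3 -c "
from plant import r
print(abs(__import__('numpy').array(r.get_state()['qd'])).max());print(r.close_job())"
```

```text
0.09034240797131324
the job is handed in; nothing more can be done
None
```

I drew the bolt to its hard stop with the lid shut, then raised the lid; it was steady at about 50° in the gripper when I handed in at about 17 s. The one doubt is that the bolt travelled about 27 mm by the arm's reading, not the stated 30 mm.

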